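Load the capsule plate under the sprung roller

ROBOT

A 6-joint arm with a two-finger parallel gripper is mounted at the origin on the work surface. World frame = base frame: x ahead of the robot, y to its left, z up, the work surface at z = 0. Lengths are in m, angles in degrees, forces in N, time in s.
With the tool pointing down it reaches from about 0.4 to 0.825 m from the base axis. Payload 7 kg.
Tool frame: the origin (TCP) lies between the finger pads; the fingertips stand 22 mm ahead of it and the grasp point (between the pads) lies 3 mm ahead of it; z points along the fingers, y is the line along which they close (so a half turn about z gives the same grasp; the last joint's range is limited). The gripper opens to 88 mm and grips with 3 to 60 N. Pads are 19 mm wide; open, the fingers measure 130 mm over their backs; the gripper's body (78 mm by 193 mm) begins 47 mm behind the grasp point.
Start: joints at [-51.446, 20.546, 0.682, 0, -70.136, -16.507], TCP at [0.253, -0.626, 0.249] pointing down, gripper open.
Joint ranges: [-176.03, 176.03], [-82.01, 121.73], [-58.28, 71.71], [-173.87, 95.51], [-174.79, -0.11], [-173.66, 173.66]. Speed limits (degrees/s): [136.94, 136.94, 172.46, 180, 180, 180].

INTERFACE

Orientations are given as [roll, pitch, yaw] about the fixed x, y, z axes, in that order (R = Rz(yaw) Ry(pitch) Rx(roll)).
In Python, from plant import ctrl gives the robot as it stands.
- The arm moves only by the tool apply_moves, never from a script. Its argument "targets" is a list of rows, each an object with "travel": the shift along the tool's x, y, z in mm, a list of three; "roll": the turn about the tool's z in degrees; "jaw": the finger opening in mm, from 0 to 87.6. In form: [{"travel": [tx, ty, tz], "roll": roll, "jaw": jaw}, ...]. A call has 1 to 10 rows; each row shifts and turns the commanded pose from where the row before left it, along the tool's axes as they then stand; what a row does not reach is not made up. A row lasts 1/10 s, in which the tool goes at most 50 mm and 8.59 degrees, less where a joint would pass 70% of its speed; a pose out of reach is approached as far as the arm can. A call with a gripper value outside its range is refused whole. The fingers move at their own pace and stop on an object; the grip force is fixed at half the most. Time passes only in rows, so rows that do not move let the fingers close. It gives the time, the measured TCP pose, the force, the opening and the grip force at its end, in the units of the state.
- ctrl.get_obs(): the state, without advancing time (a new reading comes with each control period).
- ctrl.snapshot(name): name is "scene" or "top" or "wrist"; returns the picture (420x560x3 uint8, red, green, blue); there is no depth.
- ctrl.calibration(name): a dict with "K" (3x3 intrinsics, pixels), "extrinsics" (4x4, takes a point from camera to world coordinates); the wrist camera has in their place "hand_eye" (4x4, takes a point from camera to tool coordinates, whose origin is the TCP and whose axes are the flange's). Camera axes: x right, y down, z forward; pixel columns grow to the right and rows downward; lengths in m; the calibration is good to about 2 mm. A picture is of the moment at which its call begins: read the wrist's pose just before it. calibration takes no time and is no camera call.
- ctrl.close_job(): hands the job in; it is judged then, once.
The state is a dict: "clock": time; "joint_pos": joint angles; "qvel": joint speeds; "tau": joint torques, N m; "tool_pos": TCP position; "orientation": TCP orientation; "force": force on the tool from outside, world axes, zero at the start; "moment": the same for the moment, N m; "opening": finger opening in m; "gripper_force": force on a finger pad.
Only numpy, scipy, OpenCV 4.12 (cv2) and the standard library are available. Lean on these libraries where they do the work, as an engineer would, in place of code of your own. Each camera call takes 0.05 s, during which the arm holds its last target. There are 200 camera calls.

TASK

Push the wooden wedge under one end of the filling stand's sprung roller so that it props the roller up, and with the wedge still there slide the metal capsule plate, grip towards the robot, between the guides and under the middle of the roller until it is fully home against the stop. Then draw the wedge out so that the roller comes down and holds the plate, and stand the wedge upright on the bench off the stand. Leave the mortar, pot and bottle where they are.

Things in the scene. Friction and masses are not known exactly. Their poses are not given: they have to be found in the camera images.
- stand: Grey filling stand fixed to the bench. Origin: on the bench top right below the shut roller's middle. +x points from the open loading side to the hinge, y along the roller. Base plate x -155 to 135, y +-135, 6 mm thick: things slide on it at z = 6. Two guide strips 8 mm high for the plate run along x from -35 to 45, inner faces at y = +-43, flaring out from -35 to -62 (outer sides within y = +-59).
- stop (a point): Foot of the middle of the stop bar's face that the plate's front edge must meet: x = 45, y = 0, z = 6 in the stand's frame, same axes. The bar is 100 long along y, 16 high.
- lane_left (a point): On the base plate under the roller, middle of the free lane at y = +80 of the stand (same axes), between guides and frame arm, 48 wide; the wedge may go here, or in lane_right.
- lane_right (a point): The same free lane at y = -80 of the stand.
- bail (a point): Middle of the stand's carrying bail, a 12 mm round steel bar along y (y +-128) at x = -55, z = 175 of the stand; its sides slope down to x = 120, z = 20 at y = +-128. The grips of wedge and plate, when pushed in, are below it: the gripper must lean back towards the stand's -x by about 30 to 45 degrees from vertical.
- hold_frame (a joint): Hinge angle (rad) of the sprung frame carrying the roller. 0 = shut (roller 3 mm over the base plate), grows as it rises, limit 0.6; about 0.11 with the roller resting on the plate, 0.21 on the wedge's flat top. Hinge line along y at x = 95, z = 45 of the stand, side arms at y = +-107. The spring presses the roller down with 5 to 8 N; it shuts when nothing props it.
- roller: Free-turning black roller, 16 mm diameter, 204 long along y, on the sprung frame. Origin: its centre; shut, at x = 0, y = 0, z = 17 of the stand. It spins, so its own x and z axes mean nothing. The plate is too thick to be pushed under it unless it is propped up.
- wedge_c (a point): Light wooden wedge 130 long (x), 30 wide (y), 24 high, 0.11 to 0.23 kg. Point: mid length and width, half-way up (12 mm over the underside). +x points to the thin nose. Top is flat from x = -65 to 5, then a ramp falls to 3 mm height at the nose, x = 65. The roller rests on the flat top with this point at x = 2 to 50 in the stand's frame (10 is good; farther in, the bail is in the way).
- wedge_grip (a point): Middle of the wedge's grip (same axes): flat bar 14 thick (y), 26 deep, free length about 65, on the wedge's rear top, leaning back 35 degrees from vertical towards -x. x = -77, z = +46 from wedge_c.
- plate_c (a point): Aluminium capsule plate with rows of dark pockets, 110 long (x), 76 wide (y), 14 thick, 0.25 to 0.49 kg. Point: its centre, half-way up (7 mm over the underside). +x points away from its grip, to the end that goes in first. Fully home: x = -10, y = 0, z = 13 in the stand's frame.
- plate_grip (a point): Middle of the plate's grip (same axes): flat bar 14 thick (y), 26 deep, free length about 65, on the plate's rear top, leaning back 35 degrees from vertical towards -x. x = -72, z = +41 from plate_c.
- mortar: White porcelain mortar with pestle, 120 mm across, 65 high (pestle to 120); bystander. Origin: centre of its underside.
- pot: White porcelain pot, 68 mm across, 85 high; bystander. Origin: centre of its underside.
- tincture: Amber bottle, 60 mm across, 150 high; bystander. Origin: centre of its underside.
There are look-alikes about, which are no part of the job. There is more than one size of the part that bears wedge_c; the job needs the largest.

How it is judged (in metres and radians):
On the way, in this order (a step that is already met when the one before it is completed fails the run):
1. the roller is propped up on the wedge (value of joint hold_frame above 0.15 rad and contact force between roller and wedge above 1 N), for 0.2 s.
2. the plate is fully home against the stop while the wedge still props the roller up (all of step 1 and x of plate_c in the frame of stand between -0.015 and -0.004 m and y of plate_c in the frame of stand between -0.009 and 0.009 m and z of plate_c in the frame of stand below 0.0155 m and angle between the x axis of plate_c and the x axis of stand, either way round below 0.07 rad), for 0.2 s.
At the end, for the whole second after the job is handed in: The plate lies flat in the stand within 5 mm of the stop, within 9 mm of the middle and within 4 degrees of straight; the roller rests on it (more than 1 N, frame below 0.17 rad); the wedge stands upright on its underside on the bench, off the stand, within 7 degrees; both at rest (x of plate_c in the frame of stand between -0.015 and -0.004 m and y of plate_c in the frame of stand between -0.009 and 0.009 m and z of plate_c in the frame of stand below 0.0155 m and angle between the x axis of plate_c and the x axis of stand, either way round below 0.07 rad and contact force between roller and plate above 1 N and value of joint hold_frame below 0.17 rad and height (world z) of wedge_c below 0.0145 m and angle between wedge_c's own z axis and vertical below 0.12 rad and linear speed of each of wedge, plate below 0.01 m/s); the robot touches nothing.
It fails at once if the mortar, the pot or the bottle is moved by more than 30 mm or tipped (distance of any of mortar, pot, tincture from where it was at the start of the episode above 0.03 m or angle between any of mortar, pot, tincture's own z axis and vertical above 0.35 rad).
It also fails if it takes over 70 s, if anything falls off the work surface, if the arm or the gripper's body presses on something with over 40 N, if the wrist force passes 120 N, or if a joint passes its speed limit or range.

## Working session

There is one attempt and no reset: what is moved stays moved. The work goes in short steps, Python scripts to look and compute and a tool call to move; the robot and the scene stay as the last step left them, time stands still between calls to the robot, and variables do not carry over. Pictures are saved under pics/ and viewed, at most 10 in all, crops included, and the job is handed in when it is done.

Besides the shell and the picture viewer there is one more tool, called after ">>>" in YAML: its name, and indented under it one key for each argument. apply_moves: Moves the arm, as the interface text tells. Its arguments: {"type":"object","properties":{"targets":{"type":"array","items":{"type":"object","properties":{"travel":{"type":"array","items":{"type":"number"}},"roll":{"type":"number"},"jaw":{"type":"number"}}}}},"required":["targets"]}

```bash
ls; mkdir -p pics; python3 - <<'E'
from plant import ctrl
import cv2,numpy as np
for n in("scene","top"):
    cv2.imwrite(f"pics/{n}0.png",cv2.cvtColor(ctrl.snapshot(n),cv2.COLOR_RGB2BGR))
    c=ctrl.calibration(n);print(n,np.round(c["K"],1).tolist(),np.round(c["extrinsics"],4).tolist())
print(np.round(ctrl.calibration("wrist")["hand_eye"],4).tolist())
o=ctrl.get_obs();print(o)
E
```

```text
pics
scene [[432.6, 0.0, 275.9], [0.0, 432.6, 205.4], [0.0, 0.0, 1.0]] [[-0.874, 0.2633, -0.4084, 1.0352], [0.4859, 0.4832, -0.7283, 0.7771], [0.0056, -0.835, -0.5503, 0.7555], [0.0, 0.0, 0.0, 1.0]]
top [[530.2, 0.0, 284.3], [0.0, 530.2, 202.3], [0.0, 0.0, 1.0]] [[0.0232, -0.9918, 0.1259, 0.3656], [-0.9997, -0.0223, 0.0086, -0.0667], [-0.0057, -0.126, -0.992, 1.6392], [0.0, 0.0, 0.0, 1.0]]
[[0.0002, -0.9541, -0.2996, 0.0799], [1.0, -0.0, 0.0008, 0.0013], [-0.0008, -0.2996, 0.9541, -0.1363], [0.0, 0.0, 0.0, 1.0]]
{'clock': 0.1, 'joint_pos': array([-5.14476125e+01,  2.05873919e+01,  6.38420421e-01, -1.74455123e-02,
       -7.01353378e+01, -1.65070933e+01]), 'qvel': array([-0.01856132, -0.10366933,  0.15245206,  0.10206806, -0.04171061,
        0.05844901]), 'tau': array([-1.49534964e-03, -5.84159768e+01,  2.93750060e+01,  7.01540977e+00,
        1.01879615e-02, -9.84885355e-05]), 'tool_pos': array([ 0.25317909, -0.62528104,  0.247712  ]), 'orientation': array([ 1.79914505e+02, -8.23251043e-03, -1.57960640e+02]), 'force': array([-0.29447246, -0.2940449 , -0.10703517]), 'moment': array([ 0.02044537,  0.03278993, -0.03790832]), 'gripper_force': 0.0, 'opening': 0.08756556994795757}
```

View pics/scene0.png

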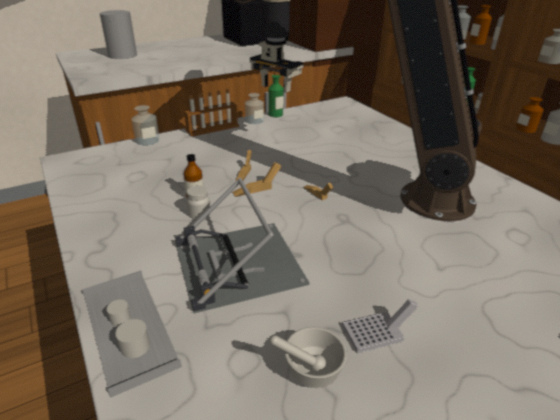

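View pics/top0.png

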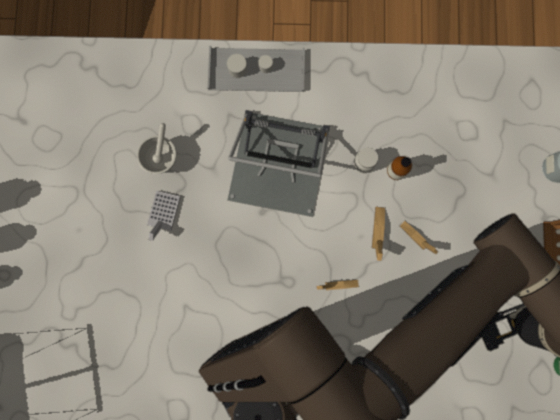

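The top view shows the stand at about (280,165), open side towards the robot, and the plate at (165,210) with its grip at (153,235). There are three wedge candidates: A (380,232), B (418,238) and C (338,284). The bottle is at (401,166), the pot at (367,158) and the mortar at (157,155).

```bash
cat > h.py <<'E'
from plant import ctrl
import cv2,numpy as np
def cam(n,o=None):
    c=ctrl.calibration(n)
    if n!="wrist": return np.array(c["K"]),np.array(c["extrinsics"])
    o=o or ctrl.get_obs();T=np.eye(4)
    T[:3,:3]=rot(o["orientation"]);T[:3,3]=o["tool_pos"]
    return np.array(c["K"]),T@np.array(c["hand_eye"])
def rot(rpy):
    from scipy.spatial.transform import Rotation as R
    return R.from_euler("xyz",rpy,degrees=True).as_matrix()
def ray(KE,uv,z):
    K,E=KE;uv=np.atleast_2d(uv).astype(float)
    d=np.c_[uv,np.ones(len(uv))]@np.linalg.inv(K).T@E[:3,:3].T
    return E[:3,3]+d*((z-E[2,3])/d[:,2])[:,None]
def proj(KE,p):
    K,E=KE;p=np.atleast_2d(p);q=(p-E[:3,3])@E[:3,:3]@K.T
    return q[:,:2]/q[:,2:]
def snap(n): return cv2.cvtColor(ctrl.snapshot(n),cv2.COLOR_RGB2BGR)
E
python3 - <<'E'
from h import *
im=cv2.imread("pics/top0.png")
KE=cam("top")
hsv=cv2.cvtColor(im,cv2.COLOR_BGR2HSV)
m=cv2.inRange(hsv,(10,90,70),(30,255,255));m[:190]=0;m[300:]=0;m[:,:300]=0;m[:,450:]=0
for c in cv2.findContours(m,0,2)[0]:
    if cv2.contourArea(c)<40: continue
    r=cv2.minAreaRect(c);p=ray(KE,cv2.boxPoints(r),0.012);print(r[0],cv2.contourArea(c),np.round(p[:,:2],3).tolist(),[round(float(np.linalg.norm(p[i]-p[i+1])),3) for i in(0,1)])
print(hsv[190,260],hsv[220,200],hsv[205,165])
a=cv2.resize(im[90:300,140:450],None,fx=2.58,fy=2.58,interpolation=cv2.INTER_CUBIC);cv2.imwrite("pics/c1.png",a)
E
```

```text
(337.01641845703125, 284.68035888671875) 204.5 [[0.328, -0.156], [0.342, -0.278], [0.32, -0.28], [0.306, -0.159]] [0.123, 0.022]
(418.0810546875, 238.48648071289062) 274.5 [[0.506, -0.407], [0.525, -0.425], [0.433, -0.522], [0.414, -0.505]] [0.026, 0.134]
(378.25506591796875, 233.07192993164062) 418.0 [[0.406, -0.32], [0.565, -0.334], [0.562, -0.367], [0.403, -0.352]] [0.16, 0.033]
[34 18 98] [ 21  24 168] [ 10  13 117]
```

View pics/c1.png

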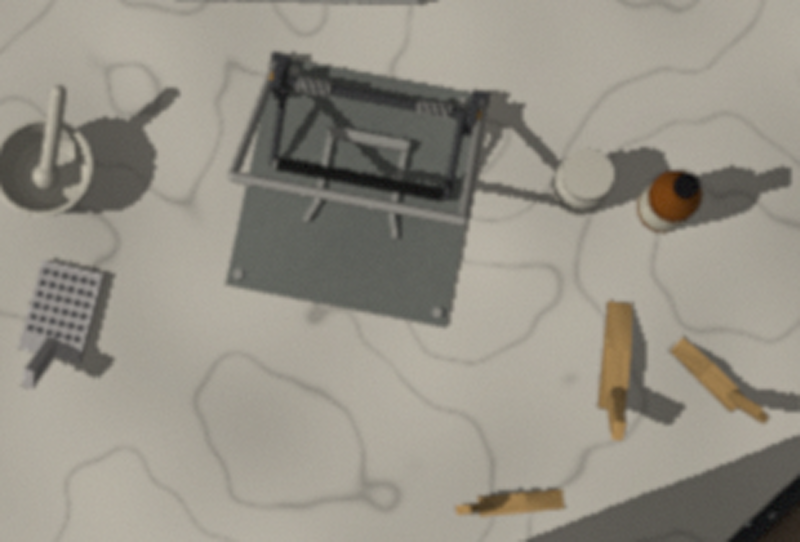

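Largest candidate: A at (380,232), 33 mm wide against 26 mm for B (418,238) and 22 mm for C (338,284). The crop confirms it: A is at crop (617,355), nose away from the robot and grip towards it. Next: rough poses for the stand, plate, pot and bottle.

```bash
python3 - <<'E'
from h import *
KE=cam("top");f=lambda u,v,z:ray(KE,[(u/2.58+140,v/2.58+90)],z)[0]
fl=f(228,284,.006);fr=f(447,325,.006);print("front corners",fl,fr,np.linalg.norm(fl-fr))
y=(fl-fr)[:2];y/=np.linalg.norm(y);x=np.array([y[1],-y[0]]);print("yaw",np.degrees(np.arctan2(x[1],x[0])))
o=(fl+fr)[:2]/2+.155*x;print("origin",o)
for n,a in dict(rollL=(277,163,.017),rollR=(445,192,.017),bailL=(232,178,.175),bailR=(466,217,.175)).items():
    p=f(*a)[:2]-o;print(n,p@x,p@y)
# wedge A: top front edge/rear corners, z .024 ; nose z .003
for n,a in dict(nose=(620,302,.003),wrear=(604,408,.024),wgrip=(618,430,.085),pot=(586,175,.085),bot=(670,190,.1),p1=(46,262,.014),p2=(108,272,.014),p3=(84,350,.014),p4=(22,346,.014),pg=(29,379,.075)).items():
    w=f(*a);p=w[:2]-o;print(n,w.round(3),(p@x).round(3),(p@y).round(3))
E
```

```text
front corners [0.5758978  0.12133458 0.006     ] [ 0.53225049 -0.14318628  0.006     ] 0.2680976865354016
yaw -9.369673938043771
origin [ 0.70700621 -0.03616043]
rollL -0.00047528669486771816 0.10361385197050832
rollR 0.001913247354434038 -0.10252017330003077
bailL -0.05818691039716026 0.13019365304888209
bailR -0.05355995848354704 -0.12823726884792477
nose [ 0.565 -0.351  0.003] -0.089 -0.334
wrear [ 0.437 -0.328  0.024] -0.219 -0.332
wgrip [ 0.409 -0.334  0.085] -0.245 -0.343
pot [ 0.702 -0.297  0.085] 0.038 -0.258
bot [ 0.684 -0.391  0.1  ] 0.035 -0.354
p1 [0.597 0.34  0.014] -0.17 0.353
p2 [0.586 0.265 0.014] -0.168 0.278
p3 [0.492 0.289 0.014] -0.265 0.286
p4 [0.495 0.364 0.014] -0.274 0.36
pg [0.452 0.337 0.075] -0.312 0.327
```

>>> apply_moves:
  targets:
    - {"travel":[-34,25,0],"roll":0,"jaw":60}
    - {"travel":[-34,25,0],"roll":4,"jaw":60}
    - {"travel":[-34,25,0],"roll":0,"jaw":60}
    - {"travel":[-34,25,0],"roll":0,"jaw":60}
    - {"travel":[-34,25,0],"roll":0,"jaw":60}
    - {"travel":[-34,25,0],"roll":0,"jaw":60}
    - {"travel":[-34,25,0],"roll":7,"jaw":60}
    - {"travel":[-34,25,0],"roll":8,"jaw":60}
    - {"travel":[0,0,0],"roll":8,"jaw":60}
    - {"travel":[0,0,0],"roll":0,"jaw":60}

```text
clock: 1.1
tool_pos: [0.4497, -0.35, 0.2482]
orientation: [180.0, -0.0, 175.1]
force: [0.5, -0.1, -0.3]
opening: 0.0596
gripper_force: 0.0
```

```bash
cat >> h.py <<'E'
def go(x,y,z,yaw):
    """print travel (mm, current tool axes) and roll needed to reach world TCP pose"""
    o=ctrl.get_obs();R=rot(o["orientation"]);d=R.T@(np.array([x,y,z])-o["tool_pos"])*1e3
    dr=(o["orientation"][2]-yaw+180)%360-180
    Rr=np.array(rot([0,0,dr]));print("at",o["tool_pos"].round(4),o["orientation"].round(2),"t",round(o["clock"],1),"F",o["force"].round(1),"travel",d.round(1),"roll",round(dr,2),"after-roll axes",(Rr.T@d).round(1))
def wedge(KE,im,z=.024):
    hsv=cv2.cvtColor(im,cv2.COLOR_BGR2HSV);m=cv2.inRange(hsv,(10,90,60),(30,255,255))
    return m
E
python3 - <<'E'
from h import *
go(0.41,-.335,.15,175)
KE=cam("wrist");im=snap("wrist");cv2.imwrite("pics/w1.png",im)
np.save("pics/w1.npy",np.array(KE,dtype=object),allow_pickle=True)
E
```

```text
at [ 0.4497 -0.35    0.2482] [ 1.7998e+02 -4.0000e-02  1.7506e+02] t 1.1 F [ 0.5 -0.1 -0.3] travel [40.8 11.5 98.3] roll 0.06 after-roll axes [40.8 11.5 98.3]
```

View pics/w1.png

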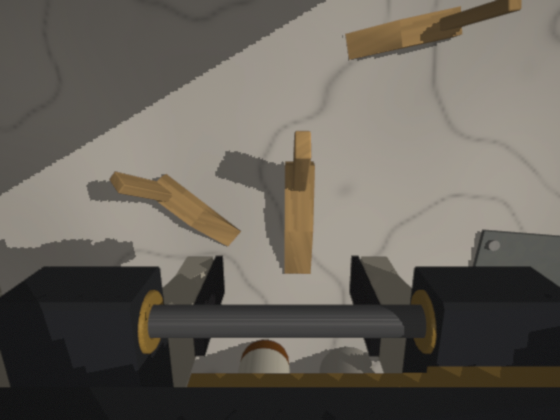

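The wrist view shows wedge A with rear corners at (285,163) and (314,163), nose corners at (284,272) and (312,272), and grip top at (303,133).

```bash
python3 - <<'E'
from h import *
KE=cam("wrist")
r=ray(KE,[(286,163),(314,163)],.024);n=ray(KE,[(284.5,272),(312,272)],.003);g=ray(KE,[(303,133)],.09)
print(r.round(4),n.round(4),g.round(4))
a=r.mean(0)[:2];b=n.mean(0)[:2];d=(b-a)/np.linalg.norm(b-a);c=(a+b)/2
print("len",np.linalg.norm(b-a),"wid",np.linalg.norm(r[0]-r[1]),np.linalg.norm(n[0]-n[1]),"yaw",np.degrees(np.arctan2(d[1],d[0])),"c",c,"grip",c-.077*d)
yaw=np.degrees(np.arctan2(d[1],d[0]))
go(*(c-.077*d),.065,yaw+180)
E
```

```text
[[ 0.4322 -0.3477  0.024 ]
 [ 0.4344 -0.32    0.024 ]] [[ 0.5618 -0.3602  0.003 ]
 [ 0.5644 -0.3286  0.003 ]] [[ 0.3979 -0.3313  0.09  ]]
len 0.1302199510762955 wid 0.02777585948838755 0.031706689812008124 yaw -4.637396738197121 c [ 0.49820131 -0.33910623] grip [ 0.42145338 -0.33288081]
at [ 0.4492 -0.3507  0.2482] [ 1.7999e+02 -4.0000e-02  1.7528e+02] t 1.1 F [-0.   0.1 -0.5] travel [ 29.   15.4 183.3] roll -0.08 after-roll axes [ 29.   15.5 183.3]
```

>>> apply_moves:
  targets:
    - {"travel":[29,15,30],"roll":0,"jaw":60}
    - {"travel":[0,0,45],"roll":0,"jaw":60}
    - {"travel":[0,0,45],"roll":0,"jaw":60}
    - {"travel":[0,0,40],"roll":0,"jaw":60}
    - {"travel":[0,0,28],"roll":0,"jaw":60}
    - {"travel":[0,0,0],"roll":0,"jaw":60}
    - {"travel":[0,0,0],"roll":0,"jaw":0}
    - {"travel":[0,0,0],"roll":0,"jaw":0}
    - {"travel":[0,0,0],"roll":0,"jaw":0}
    - {"travel":[0,0,0],"roll":0,"jaw":0}

```text
clock: 2.15
tool_pos: [0.4222, -0.3341, 0.062]
orientation: [-180.0, 0.1, 175.1]
force: [-0.0, 0.3, -0.7]
opening: 0.0337
gripper_force: 0.0
```

```bash
python3 - <<'E'
from h import *
o=ctrl.get_obs();print(o["opening"],o["gripper_force"])
# stand pose
yaw=-9.4;x=np.array([np.cos(np.radians(yaw)),np.sin(np.radians(yaw))]);y=np.array([-x[1],x[0]]);O=np.array([.707,-.0362])
p=O+(-.152-.03)*x-.08*y
print(p);go(*p,.14,yaw+180)
E
```

```text
0.033650260872660986 0.0
[ 0.51437779 -0.08540045]
at [ 0.4222 -0.3341  0.062 ] [-1.7996e+02  1.4000e-01  1.7507e+02] t 2.1 F [-0.   0.3 -0.7] travel [-70.6 255.6 -78. ] roll 4.47 after-roll axes [-50.5 260.3 -78. ]
```

>>> apply_moves:
  targets:
    - {"travel":[0,0,0],"roll":0,"jaw":0}
    - {"travel":[0,0,0],"roll":0,"jaw":0}
    - {"travel":[0,0,0],"roll":0,"jaw":0}
    - {"travel":[0,0,-10],"roll":0,"jaw":0}
    - {"travel":[0,0,-20],"roll":0,"jaw":0}
    - {"travel":[0,0,-30],"roll":0,"jaw":0}
    - {"travel":[0,0,-18],"roll":0,"jaw":0}

```text
clock: 2.85
tool_pos: [0.422, -0.334, 0.1409]
orientation: [-180.0, 0.1, 175.1]
force: [0.2, -0.0, -1.0]
opening: 0.0136
gripper_force: 30.0
```

>>> apply_moves:
  targets:
    - {"travel":[-10,36,0],"roll":0,"jaw":0}
    - {"travel":[-10,36,0],"roll":0,"jaw":0}
    - {"travel":[-10,36,0],"roll":0,"jaw":0}
    - {"travel":[-10,36,0],"roll":0,"jaw":0}
    - {"travel":[-10,36,0],"roll":0,"jaw":0}
    - {"travel":[-10,36,0],"roll":0,"jaw":0}
    - {"travel":[-10,39,0],"roll":4.5,"jaw":0}
    - {"travel":[0,0,0],"roll":0,"jaw":0}

```text
clock: 3.65
tool_pos: [0.515, -0.0823, 0.1393]
orientation: [180.0, 0.1, 170.6]
force: [-1.0, -0.4, -1.2]
opening: 0.0137
gripper_force: 30.0
```

```bash
python3 - <<'E'
from h import *
o=ctrl.get_obs();print(o["opening"],o["gripper_force"])
KE=cam("wrist");im=snap("wrist");cv2.imwrite("pics/w2.png",im)
yaw=-9.4;x=np.array([np.cos(np.radians(yaw)),np.sin(np.radians(yaw))]);y=np.array([-x[1],x[0]]);O=np.array([.707,-.0362])
p=O+(-.152)*x-.08*y
go(*p,.075,yaw+180)
S=lambda a,b,z:np.r_[O+a*x+b*y,z]
print(proj(KE,[S(-.155,.135,.006),S(-.155,-.135,.006),S(-.062,.05,.014),S(-.062,-.05,.014)]).round(0))
E
```

```text
0.013682605951739379 29.980320632457733
at [ 0.5139 -0.0837  0.139 ] [1.7999e+02 1.0000e-02 1.7072e+02] t 3.7 F [-0.6  0.  -1.3] travel [-30.7  -1.7  64. ] roll 0.12 after-roll axes [-30.7  -1.6  64. ]
[[551. 238.]
 [210. 238.]
 [434. 344.]
 [316. 344.]]
```

View pics/w2.png

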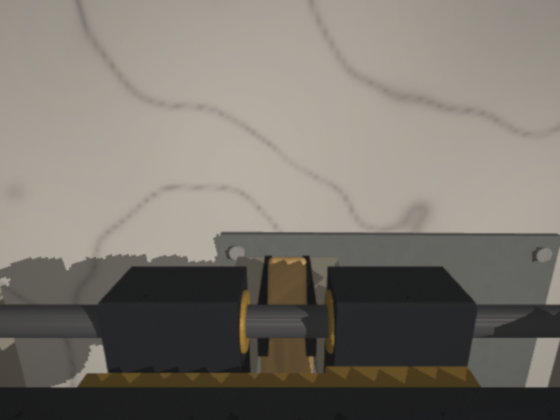

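The base plate's front corners are at (217,234) and (558,235), and the wedge is held straight between the pads.

```bash
python3 - <<'E'
from h import *
P=[]
for i in range(6):
    KE=cam("wrist");r=ray(KE,[(558,235),(217,234)],.006)
    P.append(r);im=ctrl.snapshot("wrist") if i<5 else 0
r=np.mean(P,0);print(np.std(P,0).max())
fl,fr=r[:,:2];y=fl-fr;print("w",np.linalg.norm(y));y/=np.linalg.norm(y);x=np.array([y[1],-y[0]])
print("yaw",np.degrees(np.arctan2(x[1],x[0])),"O",(fl+fr)/2+.155*x)
o=ctrl.get_obs();print(o["tool_pos"],o["orientation"])
E
```

```text
0.001181859947146423
w 0.268421160832483
yaw -9.586356946423921 O [ 0.70214212 -0.03459568]
[ 0.51280127 -0.0865554   0.13864823] [-1.79995331e+02 -1.56785200e-02  1.70498876e+02]
```

```bash
cat >> h.py <<'E'
YAW=-9.5;SX=np.array([np.cos(np.radians(YAW)),np.sin(np.radians(YAW))]);SY=np.array([-SX[1],SX[0]]);O=np.array([.7045,-.035])
def gos(a,b,z):
    obs=[ctrl.get_obs() for _ in range(3)]
    p=O+a*SX+b*SY;o=ctrl.get_obs();q=o["tool_pos"][:2]-O
    print("stand",round(q@SX*1e3,1),round(q@SY*1e3,1));go(*p,z,YAW+180)
E
python3 -c "
from h import *
gos(-.157,-.080,.069)"
```

```text
stand -180.6 -82.5
at [ 0.5128 -0.0866  0.1386] [-1.800e+02 -2.000e-02  1.705e+02] t 4.0 F [ 0.7 -0.4 -0.7] travel [-23.6   2.5  69.6] roll -0.0 after-roll axes [-23.6   2.5  69.6]
```

>>> apply_moves:
  targets:
    - {"travel":[-24,1,20],"roll":0,"jaw":0}
    - {"travel":[0,0,25],"roll":0,"jaw":0}
    - {"travel":[0,0,15],"roll":0,"jaw":0}
    - {"travel":[0,0,5],"roll":0,"jaw":0}
    - {"travel":[0,0,3],"roll":0,"jaw":0}
    - {"travel":[0,0,0],"roll":0,"jaw":0}
    - {"travel":[0,0,0],"roll":0,"jaw":0}

```text
clock: 4.65
tool_pos: [0.5376, -0.0888, 0.0714]
orientation: [180.0, 0.1, 170.5]
force: [0.4, -0.8, -1.5]
opening: 0.0138
gripper_force: 30.0
```

```bash
python3 -c "
from h import *
gos(-.183,-.080,.083)"
```

```text
stand -155.7 -80.6
at [ 0.5376 -0.0888  0.0714] [1.7998e+02 8.0000e-02 1.7054e+02] t 4.7 F [ 0.4 -0.8 -1.5] travel [ 27.3   0.6 -11.6] roll 0.04 after-roll axes [ 27.3   0.6 -11.6]
```

>>> apply_moves:
  targets:
    - {"travel":[0,0,2],"roll":0,"jaw":0}
    - {"travel":[0,0,2],"roll":0,"jaw":0}
    - {"travel":[0,0,0],"roll":0,"jaw":0}

```text
clock: 4.95
tool_pos: [0.5374, -0.0886, 0.0669]
orientation: [180.0, 0.0, 170.6]
force: [-0.5, 0.7, 0.0]
opening: 0.0144
gripper_force: 30.0
```

>>> apply_moves:
  targets:
    - {"travel":[0,0,0],"roll":0,"jaw":40}
    - {"travel":[0,0,0],"roll":0,"jaw":40}
    - {"travel":[0,0,0],"roll":0,"jaw":40}
    - {"travel":[0,0,0],"roll":0,"jaw":40}
    - {"travel":[13,0,-8],"roll":0,"jaw":40}
    - {"travel":[12,0,-8],"roll":0,"jaw":40}
    - {"travel":[0,0,0],"roll":0,"jaw":40}

```text
clock: 5.65
tool_pos: [0.511, -0.0844, 0.084]
orientation: [180.0, 0.1, 170.6]
force: [-0.1, -0.6, -0.4]
opening: 0.0397
gripper_force: 0.0
```

```bash
python3 - <<'E'
from h import *
KE=cam("wrist");im=snap("wrist");cv2.imwrite("pics/w3.png",im)
gos(-.183,-.080,.083)
E
```

```text
stand -181.8 -80.5
at [ 0.5119 -0.0844  0.0837] [1.7996e+02 9.0000e-02 1.7057e+02] t 5.7 F [1.  0.7 0. ] travel [1.2 0.5 0.7] roll 0.07 after-roll axes [1.2 0.5 0.7]
```

View pics/w3.png

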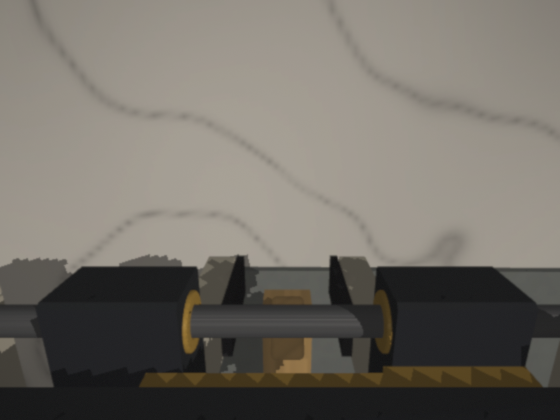

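>>> apply_moves:
  targets:
    - {"travel":[0,0,0],"roll":0,"jaw":0}
    - {"travel":[0,0,0],"roll":0,"jaw":0}
    - {"travel":[0,0,0],"roll":0,"jaw":0}
    - {"travel":[0,0,0],"roll":0,"jaw":0}
    - {"travel":[0,0,0],"roll":0,"jaw":0}
    - {"travel":[0,0,0],"roll":0,"jaw":0}

```text
clock: 6.3
tool_pos: [0.5124, -0.0846, 0.0823]
orientation: [-180.0, -0.0, 170.5]
force: [0.5, 0.4, -0.6]
opening: 0.0135
gripper_force: 30.0
```

>>> apply_moves:
  targets:
    - {"travel":[-8,0,0],"roll":0,"jaw":0}
    - {"travel":[-8,0,0],"roll":0,"jaw":0}
    - {"travel":[-8,0,0],"roll":0,"jaw":0}
    - {"travel":[-8,0,0],"roll":0,"jaw":0}
    - {"travel":[-8,0,0],"roll":0,"jaw":0}
    - {"travel":[-8,0,0],"roll":0,"jaw":0}
    - {"travel":[-8,0,0],"roll":0,"jaw":0}
    - {"travel":[0,0,0],"roll":0,"jaw":0}

```text
clock: 7.1
tool_pos: [0.5644, -0.0946, 0.0823]
orientation: [-179.9, -0.4, 170.5]
force: [-14.5, 0.8, 14.2]
opening: 0.0134
gripper_force: 30.0
```

```bash
python3 -c "
from h import *
gos(-.101,-.080,.083)"
```

```text
stand -128.3 -81.9
at [ 0.5644 -0.0946  0.0823] [-179.88   -0.45  170.5 ] t 7.1 F [-14.5   0.8  14.2] travel [-27.3   1.9  -1. ] roll 0.0 after-roll axes [-27.3   1.9  -1. ]
```

```bash
python3 - <<'E'
from h import *
a=snap("top")[100:240,210:370];b=snap("scene")[170:310,160:320]
r=lambda i:cv2.resize(i,(400,350),interpolation=cv2.INTER_CUBIC)
cv2.imwrite("pics/c2.png",np.hstack([r(a),r(b)]));print(ctrl.get_obs()["force"])
E
```

```text
[-14.17730702   2.2645168   12.55708861]
```

View pics/c2.png

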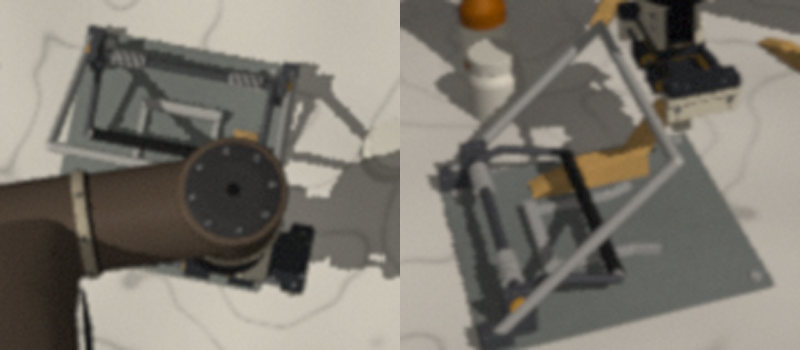

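The wedge nose is under the roller near (540,185) in the scene half, and the roller is riding up the ramp. I keep pushing.

>>> apply_moves:
  targets:
    - {"travel":[-4,0,0],"roll":0,"jaw":0}
    - {"travel":[-4,0,0],"roll":0,"jaw":0}
    - {"travel":[-4,0,0],"roll":0,"jaw":0}
    - {"travel":[-4,0,0],"roll":0,"jaw":0}
    - {"travel":[0,0,0],"roll":0,"jaw":0}

```text
clock: 7.7
tool_pos: [0.5812, -0.097, 0.0823]
orientation: [-179.9, -0.3, 170.5]
force: [-11.3, 0.5, 9.2]
opening: 0.0132
gripper_force: 30.0
```

```bash
python3 -c "
from h import *
gos(-.101,-.080,.083)"
```

```text
stand -111.4 -81.5
at [ 0.5812 -0.097   0.0823] [-179.92   -0.31  170.51] t 7.7 F [-11.3   0.5   9.2] travel [-10.4   1.5  -0.8] roll 0.01 after-roll axes [-10.4   1.5  -0.8]
```

>>> apply_moves:
  targets:
    - {"travel":[-3,0,0],"roll":0,"jaw":0}
    - {"travel":[-3,0,0],"roll":0,"jaw":0}
    - {"travel":[0,0,0],"roll":0,"jaw":0}

```text
clock: 8.0
tool_pos: [0.5873, -0.098, 0.0823]
orientation: [-179.9, -0.3, 170.5]
force: [-10.0, 1.1, 9.1]
opening: 0.013
gripper_force: 30.0
```

>>> apply_moves:
  targets:
    - {"travel":[-2,0,0],"roll":0,"jaw":0}
    - {"travel":[-2,0,0],"roll":0,"jaw":0}
    - {"travel":[0,0,0],"roll":0,"jaw":0}

```text
clock: 8.3
tool_pos: [0.5912, -0.0986, 0.0823]
orientation: [-179.9, -0.3, 170.5]
force: [-10.3, 1.3, 8.8]
opening: 0.0135
gripper_force: 30.0
```

```bash
python3 - <<'E'
from h import *
gos(-.101,-.080,.083)
a=snap("top")[100:240,210:370];b=snap("scene")[170:310,160:320]
r=lambda i:cv2.resize(i,(400,350),interpolation=cv2.INTER_CUBIC)
cv2.imwrite("pics/c3.png",np.hstack([r(a),r(b)]))
E
```

```text
stand -101.3 -81.5
at [ 0.5912 -0.0986  0.0823] [-179.92   -0.3   170.51] t 8.3 F [-10.3   1.3   8.8] travel [-0.3  1.5 -0.7] roll 0.01 after-roll axes [-0.3  1.5 -0.7]
```

View pics/c3.png

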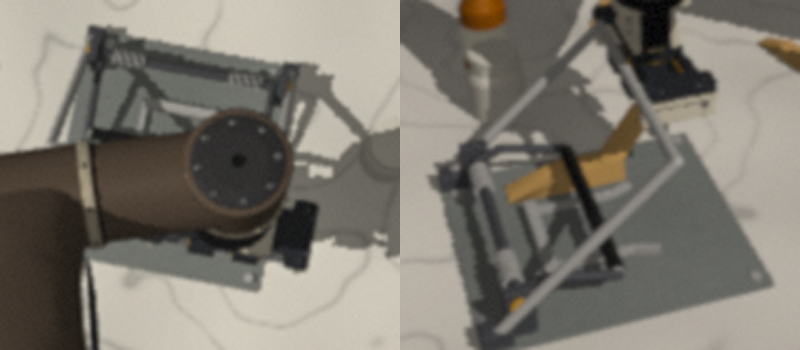

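```bash
python3 - <<'E'
from h import *
S=lambda a,b,z:np.r_[O+a*SX+b*SY,z]
for n,(u0,v0,ox) in dict(top=(210,100,0),scene=(160,170,400)).items():
    KE=cam(n)
    for th in (0,.11,.15,.21):
        c,s=np.cos(th),np.sin(th);X=.095-.095*c-.028*s;Z=.045-.028*c+.095*s
        print(n,th,((proj(KE,[S(X,.102,Z),S(X,-.102,Z)])-[u0,v0])*2.5+[ox,0]).round(0).tolist())
    for wc in (-.03,-.01,.003): print(n,"nose",wc,((proj(KE,[S(wc+.065,-.065,.009),S(wc+.065,-.095,.009),S(wc+.005,-.065,.03),S(wc-.065,-.065,.03)])-[u0,v0])*2.5+[ox,0]).round(0).tolist())
E
```

```text
top 0 [[94.0, 135.0], [255.0, 165.0]]
top 0.11 [[93.0, 135.0], [255.0, 165.0]]
top 0.15 [[92.0, 134.0], [255.0, 165.0]]
top 0.21 [[92.0, 134.0], [255.0, 164.0]]
top nose -0.03 [[230.0, 133.0], [254.0, 138.0], [222.0, 177.0], [211.0, 232.0]]
top nose -0.01 [[233.0, 118.0], [257.0, 122.0], [225.0, 161.0], [214.0, 216.0]]
top nose 0.003 [[235.0, 108.0], [259.0, 113.0], [227.0, 151.0], [216.0, 206.0]]
scene 0 [[612.0, 284.0], [562.0, 163.0]]
scene 0.11 [[614.0, 275.0], [563.0, 155.0]]
scene 0.15 [[615.0, 272.0], [563.0, 152.0]]
scene 0.21 [[615.0, 267.0], [564.0, 148.0]]
scene nose -0.03 [[539.0, 195.0], [533.0, 179.0], [591.0, 169.0], [652.0, 156.0]]
scene nose -0.01 [[521.0, 199.0], [515.0, 183.0], [574.0, 172.0], [635.0, 160.0]]
scene nose 0.003 [[509.0, 201.0], [503.0, 185.0], [562.0, 175.0], [624.0, 162.0]]
```

Roller ends are at (616,268) and (564,150), which means about 0.21 rad. The nose is near (513,200), so wedge_c is at about 0 and the roller sits on the flat top. I release, back off and go to the plate.

>>> apply_moves:
  targets:
    - {"travel":[0,0,0],"roll":0,"jaw":40}
    - {"travel":[0,0,0],"roll":0,"jaw":40}
    - {"travel":[0,0,0],"roll":0,"jaw":40}
    - {"travel":[0,0,0],"roll":0,"jaw":40}
    - {"travel":[20,0,0],"roll":0,"jaw":40}
    - {"travel":[25,0,-5],"roll":0,"jaw":40}
    - {"travel":[15,0,-40],"roll":0,"jaw":40}
    - {"travel":[0,0,-45],"roll":0,"jaw":60}
    - {"travel":[0,0,-45],"roll":0,"jaw":60}
    - {"travel":[0,0,-25],"roll":0,"jaw":60}

```text
clock: 9.4
tool_pos: [0.5355, -0.0882, 0.247]
orientation: [179.9, 0.3, 170.6]
force: [0.4, 0.1, -1.2]
opening: 0.0575
gripper_force: 0.0
```

```bash
python3 - <<'E'
from h import *
go(.49,.31,.25,173)
cv2.imwrite("pics/w4.png",snap("wrist"))
E
```

```text
at [ 0.5355 -0.0882  0.247 ] [179.94   0.31 170.59] t 9.4 F [ 0.4  0.1 -1.2] travel [110.  385.4  -3.3] roll -2.41 after-roll axes [ 93.6 389.7  -3.3]
```

>>> apply_moves:
  targets:
    - {"travel":[20,40,0],"roll":0,"jaw":60}
    - {"travel":[16,43,0],"roll":0,"jaw":60}
    - {"travel":[12,43,0],"roll":0,"jaw":60}
    - {"travel":[12,43,0],"roll":0,"jaw":60}
    - {"travel":[10,43,0],"roll":0,"jaw":60}
    - {"travel":[10,43,0],"roll":0,"jaw":60}
    - {"travel":[10,43,0],"roll":0,"jaw":60}
    - {"travel":[10,43,0],"roll":0,"jaw":60}
    - {"travel":[10,44,0],"roll":-2.4,"jaw":60}
    - {"travel":[0,0,0],"roll":0,"jaw":60}

```text
clock: 10.45
tool_pos: [0.4886, 0.3142, 0.2416]
orientation: [180.0, 0.0, 173.2]
force: [-1.2, -1.6, 0.8]
opening: 0.0603
gripper_force: 0.0
```

```bash
python3 - <<'E'
from h import *
go(.471,.323,.25,173)
cv2.imwrite("pics/w5.png",snap("wrist"))
E
```

```text
at [0.4886 0.3142 0.2416] [180.     0.   173.23] t 10.4 F [-1.2 -1.6  0.8] travel [18.5  6.6 -8.4] roll 0.23 after-roll axes [18.6  6.6 -8.4]
```

View pics/w5.png

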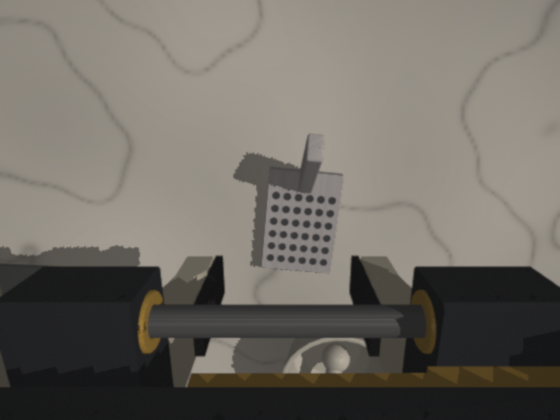

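The plate's top corners are at (269,168), (343,174), (264,267) and (331,272), with the grip's top at (316,137).

```bash
python3 - <<'E'
from h import *
KE=cam("wrist");p=ray(KE,[(269,168),(343,174),(264,267),(331,272)],.014)[:,:2]
print(p.round(4),np.linalg.norm(p[0]-p[1]),np.linalg.norm(p[2]-p[3]),np.linalg.norm(p[0]-p[2]))
c=p.mean(0);d=p[2]+p[3]-p[0]-p[1];d/=np.linalg.norm(d);yaw=np.degrees(np.arctan2(d[1],d[0]))
print("c",c,"yaw",yaw,"gtop",ray(KE,[(316,137)],.078));g=c-.072*d;print("grip",g)
go(*g,.048,yaw+180)
E
```

```text
[[0.475  0.2979]
 [0.49   0.3713]
 [0.5829 0.2778]
 [0.5977 0.3501]] 0.07491969243316934 0.07380479839077045 0.10977455783185898
c [0.5364256  0.32428941] yaw -10.826808243911922 gtop [[0.44277199 0.34349119 0.078     ]]
grip [0.46570724 0.33781395]
at [0.4884 0.3121 0.2416] [-1.7996e+02 -3.0000e-02  1.7313e+02] t 10.5 F [-0.4 -0.5  0.4] travel [ 25.5  23.  193.6] roll 3.96 after-roll axes [ 27.1  21.2 193.6]
```

>>> apply_moves:
  targets:
    - {"travel":[0,0,10],"roll":4,"jaw":60}
    - {"travel":[25,21,20],"roll":0,"jaw":60}
    - {"travel":[0,0,45],"roll":0,"jaw":60}
    - {"travel":[0,0,45],"roll":0,"jaw":50}
    - {"travel":[0,0,45],"roll":0,"jaw":50}
    - {"travel":[0,0,29],"roll":0,"jaw":50}
    - {"travel":[0,0,0],"roll":0,"jaw":0}
    - {"travel":[0,0,0],"roll":0,"jaw":0}
    - {"travel":[0,0,0],"roll":0,"jaw":0}
    - {"travel":[0,0,0],"roll":0,"jaw":0}

```text
clock: 11.5
tool_pos: [0.4693, 0.3359, 0.0507]
orientation: [179.8, 0.1, 168.9]
force: [0.4, -0.7, 0.3]
opening: 0.0233
gripper_force: 0.0
```

>>> apply_moves:
  targets:
    - {"travel":[0,0,0],"roll":0,"jaw":0}
    - {"travel":[0,0,0],"roll":0,"jaw":0}
    - {"travel":[0,0,0],"roll":0,"jaw":0}
    - {"travel":[0,0,0],"roll":0,"jaw":0}
    - {"travel":[0,0,-10],"roll":0,"jaw":0}
    - {"travel":[0,0,-20],"roll":0,"jaw":0}
    - {"travel":[0,0,-30],"roll":0,"jaw":0}
    - {"travel":[0,0,0],"roll":0,"jaw":0}

```text
clock: 12.3
tool_pos: [0.4697, 0.3366, 0.1127]
orientation: [179.7, 0.2, 169.0]
force: [1.5, 1.5, -2.9]
opening: 0.014
gripper_force: 30.0
```

```bash
python3 - <<'E'
from h import *
gos(-.200,0,.107)
gos(-.174,0,.07)
cv2.imwrite("pics/w6.png",snap("scene"))
E
```

```text
stand -292.9 327.7
at [0.4697 0.3366 0.1127] [179.71   0.18 168.99] t 12.3 F [ 1.5  1.5 -2.9] travel [-101.5 -325.2    4.4] roll -1.51 after-roll axes [ -92.8 -327.7    4.4]
stand -292.9 327.7
at [0.4697 0.3366 0.1127] [179.71   0.18 168.99] t 12.3 F [ 1.5  1.5 -2.9] travel [-127.4 -324.7   41.5] roll -1.51 after-roll axes [-118.7 -327.9   41.5]
```

>>> apply_moves:
  targets:
    - {"travel":[-5,-20,0],"roll":-1.5,"jaw":0}
    - {"travel":[-9,-36,0],"roll":0,"jaw":0}
    - {"travel":[-9,-36,0],"roll":0,"jaw":0}
    - {"travel":[-9,-36,0],"roll":0,"jaw":0}
    - {"travel":[-9,-36,0],"roll":0,"jaw":0}
    - {"travel":[-9,-36,0],"roll":0,"jaw":0}
    - {"travel":[-9,-36,0],"roll":0,"jaw":0}
    - {"travel":[-9,-36,0],"roll":0,"jaw":0}
    - {"travel":[-9,-36,0],"roll":0,"jaw":0}
    - {"travel":[-15,-20,0],"roll":0,"jaw":0}

```text
clock: 13.35
tool_pos: [0.5017, -0.0063, 0.1076]
orientation: [-179.9, -0.2, 170.3]
force: [1.1, -0.8, -3.1]
opening: 0.0139
gripper_force: 30.0
```

```bash
python3 - <<'E'
from h import *
gos(-.167,0,.062)
a=snap("wrist");b=snap("scene")[170:310,130:310]
cv2.imwrite("pics/c4.png",np.hstack([cv2.resize(a[120:],(400,300)),cv2.resize(b,(400,300),interpolation=cv2.INTER_CUBIC)]))
E
```

```text
stand -204.8 -5.2
at [ 0.5017 -0.0063  0.1076] [-179.94   -0.19  170.35] t 13.3 F [ 1.1 -0.8 -3.1] travel [-37.9   5.3  45.4] roll -0.15 after-roll axes [-37.9   5.2  45.4]
```

View pics/c4.png

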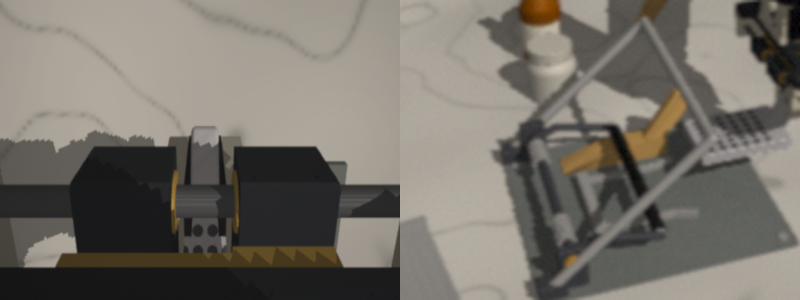

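The roller is still propped by the wedge, at (610,160) in the right half, and the plate hangs level. I lower it into the guide mouth.

>>> apply_moves:
  targets:
    - {"travel":[-19,5,0],"roll":0,"jaw":0}
    - {"travel":[-19,0,10],"roll":0,"jaw":0}
    - {"travel":[0,0,20],"roll":0,"jaw":0}
    - {"travel":[0,0,10],"roll":0,"jaw":0}
    - {"travel":[0,0,6],"roll":0,"jaw":0}
    - {"travel":[0,0,3],"roll":0,"jaw":0}
    - {"travel":[0,0,0],"roll":0,"jaw":0}

```text
clock: 14.15
tool_pos: [0.5421, -0.0049, 0.0595]
orientation: [-180.0, -0.0, 170.5]
force: [-0.2, -0.5, -2.9]
opening: 0.014
gripper_force: 30.0
```

```bash
python3 -c "
from h import *
gos(-.108,0,.057)"
```

```text
stand -165.1 2.8
at [ 0.5421 -0.0049  0.0595] [-1.7999e+02 -2.0000e-02  1.7047e+02] t 14.2 F [-0.2 -0.5 -2.9] travel [-57.1  -2.8   2.5] roll -0.03 after-roll axes [-57.1  -2.8   2.5]
```

>>> apply_moves:
  targets:
    - {"travel":[0,-2,2],"roll":0,"jaw":0}
    - {"travel":[0,0,0],"roll":0,"jaw":0}
    - {"travel":[-7,0,0],"roll":0,"jaw":0}
    - {"travel":[-7,0,0],"roll":0,"jaw":0}
    - {"travel":[-7,0,0],"roll":0,"jaw":0}
    - {"travel":[-7,0,0],"roll":0,"jaw":0}
    - {"travel":[0,0,0],"roll":0,"jaw":0}

```text
clock: 14.85
tool_pos: [0.5709, -0.0119, 0.0575]
orientation: [180.0, 0.0, 170.4]
force: [-0.1, -0.6, -2.1]
opening: 0.014
gripper_force: 30.0
```

>>> apply_moves:
  targets:
    - {"travel":[-7,0,0],"roll":0,"jaw":0}
    - {"travel":[-7,0,0],"roll":0,"jaw":0}
    - {"travel":[-7,0,0],"roll":0,"jaw":0}
    - {"travel":[-7,0,0],"roll":0,"jaw":0}
    - {"travel":[0,0,0],"roll":0,"jaw":0}

```text
clock: 15.35
tool_pos: [0.5984, -0.0165, 0.0575]
orientation: [180.0, 0.0, 170.4]
force: [-0.1, 0.4, -2.9]
opening: 0.0141
gripper_force: 30.0
```

```bash
python3 - <<'E'
from h import *
gos(-.127,0,.072)
b=snap("scene")[170:310,130:310];cv2.imwrite("pics/c5.png",cv2.resize(b,(720,560),interpolation=cv2.INTER_CUBIC))
E
```

```text
stand -107.7 0.8
at [ 0.5984 -0.0165  0.0575] [1.8000e+02 4.0000e-02 1.7044e+02] t 15.3 F [-0.1  0.4 -2.9] travel [ 19.3  -0.8 -14.5] roll -0.06 after-roll axes [ 19.3  -0.8 -14.5]
```

>>> apply_moves:
  targets:
    - {"travel":[0,0,1],"roll":0,"jaw":36}
    - {"travel":[0,0,0],"roll":0,"jaw":36}
    - {"travel":[0,0,0],"roll":0,"jaw":36}
    - {"travel":[0,0,0],"roll":0,"jaw":36}
    - {"travel":[10,0,-7],"roll":0,"jaw":36}
    - {"travel":[10,0,-6],"roll":0,"jaw":36}
    - {"travel":[0,0,0],"roll":0,"jaw":0}
    - {"travel":[0,0,0],"roll":0,"jaw":0}
    - {"travel":[0,0,0],"roll":0,"jaw":0}
    - {"travel":[0,0,0],"roll":0,"jaw":0}

```text
clock: 16.4
tool_pos: [0.5777, -0.013, 0.0696]
orientation: [-180.0, -0.0, 170.5]
force: [-1.5, 0.2, 3.3]
opening: 0.0134
gripper_force: 30.0
```

>>> apply_moves:
  targets:
    - {"travel":[0,0,0],"roll":0,"jaw":0}
    - {"travel":[0,0,0],"roll":0,"jaw":0}
    - {"travel":[-5,0,0],"roll":0,"jaw":0}
    - {"travel":[-5,0,0],"roll":0,"jaw":0}
    - {"travel":[-5,0,0],"roll":0,"jaw":0}
    - {"travel":[0,0,0],"roll":0,"jaw":0}

```text
clock: 17.0
tool_pos: [0.592, -0.0159, 0.0696]
orientation: [-180.0, -0.1, 170.4]
force: [-3.7, -0.4, 6.1]
opening: 0.014
gripper_force: 30.0
```

```bash
python3 - <<'E'
from h import *
gos(-.101,0,.071)
E
```

```text
stand -114.1 0.3
at [ 0.592  -0.0159  0.0696] [-1.7996e+02 -8.0000e-02  1.7044e+02] t 17.0 F [-3.7 -0.4  6.1] travel [-13.1  -0.2  -1.4] roll -0.06 after-roll axes [-13.1  -0.3  -1.4]
```

>>> apply_moves:
  targets:
    - {"travel":[-4,0,0],"roll":0,"jaw":0}
    - {"travel":[-3,0,0],"roll":0,"jaw":0}
    - {"travel":[-3,0,0],"roll":0,"jaw":0}
    - {"travel":[0,0,0],"roll":0,"jaw":0}

```text
clock: 17.4
tool_pos: [0.6014, -0.0176, 0.0696]
orientation: [-180.0, -0.1, 170.4]
force: [-5.5, 0.5, 6.9]
opening: 0.0139
gripper_force: 30.0
```

>>> apply_moves:
  targets:
    - {"travel":[-2,0,0],"roll":0,"jaw":0}
    - {"travel":[0,0,0],"roll":0,"jaw":0}

```text
clock: 17.6
tool_pos: [0.6031, -0.0179, 0.0696]
orientation: [-179.9, -0.1, 170.4]
force: [-5.7, -0.0, 8.6]
opening: 0.0139
gripper_force: 30.0
```

>>> apply_moves:
  targets:
    - {"travel":[-2,0,0],"roll":0,"jaw":0}
    - {"travel":[0,0,0],"roll":0,"jaw":0}

```text
clock: 17.8
tool_pos: [0.6051, -0.0182, 0.0696]
orientation: [-179.9, -0.1, 170.4]
force: [-6.5, -1.0, 8.7]
opening: 0.0135
gripper_force: 30.0
```

```bash
python3 - <<'E'
from h import *
gos(-.101,0,.071)
KE=cam("top");S=lambda a,b,z:np.r_[O+a*SX+b*SY,z]
im=snap("top")[100:200,210:350];cv2.imwrite("pics/c6.png",cv2.resize(im,(784,560),interpolation=cv2.INTER_CUBIC))
for pc in(-.02,-.01,-.005): print(pc,((proj(KE,[S(pc+.055,.038,.02),S(pc+.055,-.038,.02),S(.045,.05,.022),S(.045,-.05,.022)])-[210,100])*5.6).round(0).tolist())
E
```

```text
stand -100.8 0.1
at [ 0.6051 -0.0182  0.0696] [-1.7995e+02 -1.3000e-01  1.7044e+02] t 17.8 F [-6.5 -1.   8.7] travel [ 0.2 -0.1 -1.4] roll -0.06 after-roll axes [ 0.2 -0.1 -1.4]
-0.02 [[335.0, 261.0], [469.0, 286.0], [317.0, 239.0], [493.0, 272.0]]
-0.01 [[338.0, 244.0], [472.0, 268.0], [317.0, 239.0], [493.0, 272.0]]
-0.005 [[340.0, 235.0], [474.0, 260.0], [317.0, 239.0], [493.0, 272.0]]
```

>>> apply_moves:
  targets:
    - {"travel":[-1.5,0,0],"roll":0,"jaw":0}
    - {"travel":[0,0,0],"roll":0,"jaw":0}

```text
clock: 18.05
tool_pos: [0.6064, -0.0185, 0.0696]
orientation: [-179.9, -0.1, 170.4]
force: [-6.4, 1.7, 8.9]
opening: 0.0139
gripper_force: 30.0
```

>>> apply_moves:
  targets:
    - {"travel":[-1.5,0,0],"roll":0,"jaw":0}
    - {"travel":[0,0,0],"roll":0,"jaw":0}

```text
clock: 18.25
tool_pos: [0.6064, -0.0185, 0.0696]
orientation: [-179.9, -0.3, 170.4]
force: [-13.3, 3.6, 14.4]
opening: 0.0138
gripper_force: 30.0
```

```bash
python3 - <<'E'
from h import *
gos(-.101,0,.071)
im=snap("top")[100:200,210:350];im2=snap("scene")[170:310,130:270]
cv2.imwrite("pics/c7.png",np.hstack([cv2.resize(im,(490,350),interpolation=cv2.INTER_CUBIC),cv2.resize(im2,(310,350),interpolation=cv2.INTER_CUBIC)]))
E
```

```text
stand -99.5 0.1
at [ 0.6064 -0.0185  0.0696] [-179.93   -0.28  170.42] t 18.2 F [-13.3   3.6  14.4] travel [ 1.5 -0.1 -1.4] roll -0.08 after-roll axes [ 1.5 -0.1 -1.4]
```

```bash
python3 - <<'E'
from h import *
S=lambda a,b,z:np.r_[O+a*SX+b*SY,z]
for n in("top","scene"):
    KE=cam(n);im=cv2.cvtColor(snap(n),cv2.COLOR_BGR2GRAY)
    xs=np.arange(-10,72,2)
    for ys in ((-34,-33,-32),(-20,),(0,),(20,),(32,33,34)):
        v=[]
        for x in xs:
            p=proj(KE,[S(x/1e3,y/1e3,.02) for y in ys]).astype(np.float32)
            v.append(int(cv2.remap(im,p[:,0],p[:,1],cv2.INTER_LINEAR).mean()))
        print(n,ys[0],v)
E
```

```text
top -34 [50, 49, 48, 46, 46, 44, 43, 41, 43, 51, 61, 71, 73, 71, 67, 78, 99, 134, 150, 157, 140, 128, 119, 133, 149, 164, 172, 174, 158, 148, 147, 149, 149, 143, 129, 112, 106, 104, 107, 108, 109]
top -20 [41, 41, 41, 42, 40, 39, 41, 43, 43, 43, 43, 41, 41, 42, 46, 48, 49, 52, 56, 58, 62, 66, 77, 93, 113, 130, 144, 152, 152, 151, 151, 151, 151, 143, 130, 108, 97, 96, 101, 106, 108]
top 0 [46, 46, 47, 47, 45, 45, 46, 45, 45, 45, 45, 45, 45, 44, 43, 43, 43, 43, 42, 42, 43, 43, 42, 41, 40, 42, 42, 43, 47, 52, 58, 66, 75, 85, 89, 85, 92, 99, 104, 107, 108]
top 20 [47, 47, 47, 47, 48, 48, 48, 47, 47, 49, 46, 46, 47, 47, 48, 48, 47, 48, 48, 49, 47, 45, 44, 43, 46, 54, 69, 82, 80, 70, 56, 49, 45, 50, 55, 61, 66, 74, 87, 98, 105]
top 32 [43, 37, 31, 25, 23, 20, 19, 22, 26, 34, 41, 45, 45, 46, 46, 46, 47, 47, 46, 44, 45, 46, 46, 45, 43, 43, 43, 42, 42, 43, 41, 41, 42, 45, 51, 59, 62, 63, 59, 60, 64]
scene -34 [22, 20, 17, 23, 34, 46, 55, 60, 65, 69, 75, 73, 69, 64, 69, 88, 113, 133, 136, 128, 117, 110, 121, 135, 147, 148, 142, 139, 137, 135, 135, 133, 127, 111, 86, 65, 58, 66, 80, 92, 98]
scene -20 [20, 16, 13, 16, 24, 38, 46, 52, 59, 68, 73, 71, 66, 60, 67, 89, 120, 136, 136, 124, 105, 98, 110, 129, 143, 147, 145, 140, 134, 134, 134, 132, 126, 109, 87, 67, 58, 67, 79, 91, 98]
scene 0 [27, 23, 21, 22, 28, 41, 52, 56, 62, 75, 90, 98, 96, 76, 64, 63, 69, 74, 74, 70, 67, 70, 92, 115, 134, 144, 146, 143, 139, 135, 135, 132, 124, 108, 86, 66, 58, 63, 76, 88, 94]
scene 20 [98, 83, 68, 55, 46, 45, 48, 51, 58, 73, 93, 106, 110, 103, 99, 109, 123, 135, 131, 113, 88, 65, 60, 66, 73, 78, 83, 93, 106, 119, 131, 132, 126, 110, 87, 65, 60, 67, 80, 93, 97]
scene 32 [132, 136, 137, 136, 134, 128, 121, 112, 103, 97, 99, 107, 113, 108, 109, 117, 129, 140, 142, 134, 123, 116, 119, 120, 116, 106, 91, 81, 75, 73, 74, 78, 83, 85, 78, 65, 59, 63, 76, 90, 95]
```

The profiles show the plate running straight into the stop bar with no dark gap at x≈45, and the force jumped there, so the plate is home. I release it and go round to the wedge.

>>> apply_moves:
  targets:
    - {"travel":[0,0,0],"roll":0,"jaw":0}
    - {"travel":[0,0,0],"roll":0,"jaw":0}
    - {"travel":[0,0,0],"roll":0,"jaw":36}
    - {"travel":[0,0,0],"roll":0,"jaw":36}
    - {"travel":[0,0,0],"roll":0,"jaw":36}
    - {"travel":[0,0,0],"roll":0,"jaw":36}
    - {"travel":[20,0,0],"roll":0,"jaw":36}
    - {"travel":[25,0,-13],"roll":0,"jaw":36}
    - {"travel":[0,-40,0],"roll":0,"jaw":36}
    - {"travel":[0,-41,0],"roll":0,"jaw":36}

```text
clock: 19.45
tool_pos: [0.5514, -0.0904, 0.0831]
orientation: [180.0, 0.1, 170.6]
force: [1.0, -0.5, -0.5]
opening: 0.0361
gripper_force: 0.0
```

```bash
python3 - <<'E'
from h import *
gos(-.1015,-.0815,.0823)
S=lambda a,b,z:np.r_[O+a*SX+b*SY,z]
for n in("top","scene"):
    KE=cam(n);im=cv2.cvtColor(snap(n),cv2.COLOR_BGR2GRAY)
    xs=np.arange(20,62,2)
    for y in (-34,-25,0,25,34):
        p=proj(KE,[S(x/1e3,y/1e3,.02) for x in xs]).astype(np.float32)
        print(n,y,cv2.remap(im,p[:,0],p[:,1],cv2.INTER_LINEAR).ravel().tolist())
E
```

```text
stand -141.9 -79.9
at [ 0.5514 -0.0904  0.0831] [1.7998e+02 7.0000e-02 1.7064e+02] t 19.4 F [ 1.  -0.5 -0.5] travel [-40.4  -1.7   0.9] roll 0.14 after-roll axes [-40.4  -1.6   0.9]
top -34 [82, 101, 135, 150, 155, 139, 129, 125, 137, 151, 163, 168, 171, 156, 145, 142, 144, 146, 140, 126, 108]
top -25 [89, 121, 144, 159, 155, 147, 133, 130, 134, 147, 155, 157, 151, 144, 142, 143, 145, 143, 136, 119, 103]
top 0 [83, 77, 83, 85, 86, 78, 79, 89, 113, 139, 154, 159, 159, 151, 144, 143, 144, 146, 138, 123, 102]
top 25 [111, 123, 136, 148, 142, 128, 103, 86, 73, 80, 86, 87, 86, 86, 95, 108, 125, 134, 135, 121, 102]
top 34 [139, 141, 145, 145, 143, 140, 135, 133, 131, 128, 127, 119, 105, 91, 82, 80, 80, 81, 83, 81, 73]
scene -34 [85, 107, 126, 130, 123, 114, 106, 117, 131, 142, 142, 135, 130, 128, 130, 129, 128, 122, 106, 83, 66]
scene -25 [89, 115, 133, 135, 119, 104, 98, 108, 124, 136, 144, 144, 139, 134, 130, 129, 127, 120, 106, 83, 65]
scene 0 [61, 66, 71, 72, 68, 65, 68, 88, 111, 130, 139, 140, 136, 132, 129, 129, 127, 120, 106, 84, 64]
scene 25 [108, 123, 132, 133, 121, 100, 82, 73, 73, 75, 75, 75, 77, 81, 95, 109, 117, 118, 107, 85, 66]
scene 34 [119, 129, 136, 139, 136, 127, 119, 121, 121, 119, 109, 93, 79, 72, 70, 70, 72, 75, 78, 74, 62]
```

>>> apply_moves:
  targets:
    - {"travel":[-20,-1.5,0],"roll":0,"jaw":36}
    - {"travel":[-19,0,0],"roll":0,"jaw":36}
    - {"travel":[0,0,0],"roll":0,"jaw":0}
    - {"travel":[0,0,0],"roll":0,"jaw":0}
    - {"travel":[0,0,0],"roll":0,"jaw":0}
    - {"travel":[0,0,0],"roll":0,"jaw":0}
    - {"travel":[0,0,0],"roll":0,"jaw":0}
    - {"travel":[0,0,0],"roll":0,"jaw":0}

```text
clock: 20.35
tool_pos: [0.5889, -0.0985, 0.0824]
orientation: [180.0, -0.1, 170.5]
force: [0.2, 1.2, -2.2]
opening: 0.0133
gripper_force: 30.0
```

>>> apply_moves:
  targets:
    - {"travel":[5,0,0],"roll":0,"jaw":0}
    - {"travel":[7,0,0],"roll":0,"jaw":0}
    - {"travel":[8,0,0],"roll":0,"jaw":0}
    - {"travel":[8,0,0],"roll":0,"jaw":0}
    - {"travel":[8,0,0],"roll":0,"jaw":0}
    - {"travel":[8,0,0],"roll":0,"jaw":0}
    - {"travel":[8,0,0],"roll":0,"jaw":0}
    - {"travel":[8,0,0],"roll":0,"jaw":0}
    - {"travel":[8,0,0],"roll":0,"jaw":0}
    - {"travel":[8,0,0],"roll":0,"jaw":0}

```text
clock: 21.35
tool_pos: [0.5139, -0.086, 0.0826]
orientation: [-180.0, 0.0, 170.4]
force: [0.1, -0.3, 0.1]
opening: 0.0133
gripper_force: 30.0
```

```bash
python3 - <<'E'
from h import *
o=ctrl.get_obs();print(o["opening"],o["gripper_force"]);gos(-.152,-.0815,.068)
KE=cam("scene");im=snap("scene");hsv=cv2.cvtColor(im,cv2.COLOR_BGR2HSV)
m=cv2.inRange(hsv,(10,90,60),(30,255,255));m[:,:195]=0;m[:190]=0
print([ (cv2.contourArea(c),cv2.boundingRect(c)) for c in cv2.findContours(m,0,2)[0] if cv2.contourArea(c)>15])
S=lambda a,b,z:np.r_[O+a*SX+b*SY,z]
print("nose if wc=-79",proj(KE,[S(-.014,-.08,.009),S(-.144,-.08,.006)]).round().tolist())
np.save
g=cv2.cvtColor(im,cv2.COLOR_BGR2GRAY)
for th in(0,.11,.21):
    c,s=np.cos(th),np.sin(th);X=.095-.095*c-.028*s;Z=.045-.028*c+.095*s
    p=proj(KE,[S(X,y/1e3,Z) for y in range(50,104,6)]).astype(np.float32);print(th,cv2.remap(g,p[:,0],p[:,1],1).ravel().tolist())
E
```

```text
0.01327365910362449 29.99977558851242
stand -179.6 -81.8
at [ 0.5139 -0.086   0.0826] [-180.      0.    170.44] t 21.4 F [ 0.1 -0.3  0.1] travel [-27.6   0.3  14.6] roll -0.06 after-roll axes [-27.6   0.3  14.6]
[(339.0, (231, 226, 34, 19)), (30.0, (445, 212, 12, 5)), (180.0, (268, 207, 17, 28)), (46.0, (463, 200, 10, 15)), (30.5, (540, 190, 20, 10)), (100.0, (308, 190, 21, 10))]
nose if wc=-79 [[232.0, 241.0], [276.0, 233.0]]
0 [34, 29, 28, 22, 24, 23, 29, 59, 65]
0.11 [102, 42, 25, 25, 21, 22, 24, 23, 56]
0.21 [132, 118, 64, 36, 33, 30, 29, 28, 29]
```

>>> apply_moves:
  targets:
    - {"travel":[0,0,0],"roll":0,"jaw":36}
    - {"travel":[0,0,0],"roll":0,"jaw":36}
    - {"travel":[0,0,0],"roll":0,"jaw":36}
    - {"travel":[0,0,0],"roll":0,"jaw":36}
    - {"travel":[-13,0,8],"roll":0,"jaw":36}
    - {"travel":[-13,0,8],"roll":0,"jaw":36}
    - {"travel":[0,0,0],"roll":0,"jaw":0}
    - {"travel":[0,0,0],"roll":0,"jaw":0}
    - {"travel":[0,0,0],"roll":0,"jaw":0}
    - {"travel":[0,0,0],"roll":0,"jaw":0}

```text
clock: 22.4
tool_pos: [0.5399, -0.0904, 0.0665]
orientation: [-180.0, -0.0, 170.4]
force: [-0.1, 0.4, -0.3]
opening: 0.0143
gripper_force: 30.0
```

>>> apply_moves:
  targets:
    - {"travel":[0,0,0],"roll":0,"jaw":0}
    - {"travel":[0,0,0],"roll":0,"jaw":0}
    - {"travel":[10,0,0],"roll":0,"jaw":0}
    - {"travel":[20,0,-1],"roll":0,"jaw":0}
    - {"travel":[10,0,-15],"roll":0,"jaw":0}
    - {"travel":[10,0,-30],"roll":0,"jaw":0}
    - {"travel":[0,0,-30],"roll":0,"jaw":0}
    - {"travel":[0,0,0],"roll":0,"jaw":0}

```text
clock: 23.2
tool_pos: [0.4924, -0.0818, 0.1466]
orientation: [179.9, 0.4, 170.5]
force: [0.2, -0.1, -1.4]
opening: 0.0139
gripper_force: 30.0
```

```bash
python3 -c "
from h import *
print(ctrl.get_obs()['gripper_force'],ctrl.get_obs()['opening'])
go(.42,-.32,.14,170.5)"
```

```text
29.999371469020844 0.01388785920031284
at [ 0.4924 -0.0818  0.1466] [179.89   0.39 170.51] t 23.2 F [ 0.2 -0.1 -1.4] travel [  32.2 -246.9    5.9] roll 0.01 after-roll axes [  32.2 -246.9    5.9]
```

>>> apply_moves:
  targets:
    - {"travel":[8,-25,0],"roll":0,"jaw":0}
    - {"travel":[8,-40,0],"roll":0,"jaw":0}
    - {"travel":[4,-40,0],"roll":0,"jaw":0}
    - {"travel":[4,-40,0],"roll":0,"jaw":0}
    - {"travel":[4,-40,0],"roll":0,"jaw":0}
    - {"travel":[4,-37,0],"roll":0,"jaw":0}
    - {"travel":[0,-25,20],"roll":0,"jaw":0}
    - {"travel":[0,0,35],"roll":0,"jaw":0}
    - {"travel":[0,0,20],"roll":0,"jaw":0}
    - {"travel":[0,0,4],"roll":0,"jaw":0}

```text
clock: 24.2
tool_pos: [0.4156, -0.3197, 0.0608]
orientation: [179.9, -0.3, 170.4]
force: [-3.1, 0.1, 3.1]
opening: 0.0137
gripper_force: 30.0
```

```bash
python3 -c "
from h import *
go(.42,-.32,.0605,170.5)"
```

```text
at [ 0.4156 -0.3197  0.0608] [179.94  -0.31 170.37] t 24.2 F [-3.1  0.1  3.1] travel [-4.3  0.4  0.3] roll -0.13 after-roll axes [-4.3  0.4  0.3]
```

Touching the bench (3 N). Open, retreat back and up, then check.

>>> apply_moves:
  targets:
    - {"travel":[0,0,0],"roll":0,"jaw":50}
    - {"travel":[0,0,0],"roll":0,"jaw":50}
    - {"travel":[0,0,0],"roll":0,"jaw":50}
    - {"travel":[0,0,0],"roll":0,"jaw":50}
    - {"travel":[0,0,-30],"roll":0,"jaw":50}
    - {"travel":[0,0,-45],"roll":0,"jaw":50}
    - {"travel":[-10,0,-45],"roll":0,"jaw":50}
    - {"travel":[-15,0,-45],"roll":0,"jaw":50}
    - {"travel":[-10,0,-20],"roll":0,"jaw":50}
    - {"travel":[0,0,0],"roll":0,"jaw":50}

```text
clock: 25.2
tool_pos: [0.4555, -0.327, 0.2531]
orientation: [-179.9, 0.4, 170.5]
force: [-1.1, -0.0, -1.7]
opening: 0.0498
gripper_force: 0.0
```

```bash
python3 - <<'E'
from h import *
o=ctrl.get_obs();print(o["tool_pos"],o["force"].round(1))
KE=cam("wrist",o);im=snap("wrist");hsv=cv2.cvtColor(im,cv2.COLOR_BGR2HSV)
m=cv2.inRange(hsv,(10,90,60),(30,255,255));m[265:]=0
for c in cv2.findContours(m,0,2)[0]:
    if cv2.contourArea(c)>300: print("wedge?",cv2.contourArea(c),cv2.boundingRect(c))
S=lambda a,b,z:np.r_[O+a*SX+b*SY,z]
for n in("top","scene"):
    KE=cam(n);im=snap(n);g=cv2.cvtColor(im,cv2.COLOR_BGR2GRAY)
    h=cv2.cvtColor(im,cv2.COLOR_BGR2HSV);m=cv2.inRange(h,(10,90,60),(30,255,255))
    print(n,[(cv2.contourArea(c),[round(v) for v in cv2.boundingRect(c)]) for c in cv2.findContours(m,0,2)[0] if cv2.contourArea(c)>80 and cv2.boundingRect(c)[1]>140])
    for y in(-34,-25,0,34):
        p=proj(KE,[S(x/1e3,y/1e3,.02) for x in range(20,62,2)]).astype(np.float32);print(y,cv2.remap(g,p[:,0],p[:,1],1).ravel().tolist())
for th in(0,.05,.11,.16,.21):
    c,s=np.cos(th),np.sin(th);X=.095-.095*c-.028*s;Z=.045-.028*c+.095*s
    for ys in((45,101),(-101,-45)):
        p=proj(KE,[S(X,y/1e3,Z) for y in range(*ys,4)]).astype(np.float32);print(th,ys,cv2.remap(g,p[:,0],p[:,1],1).mean().round(),end=" ")
E
```

```text
[ 0.45551614 -0.32699519  0.25310242] [-1.1 -0.  -1.7]
wedge? 3023.0 (90, 179, 135, 66)
wedge? 3441.5 (273, 116, 30, 145)
wedge? 2890.5 (310, 0, 129, 50)
top [(132.5, [334, 280, 24, 9]), (923.0, [543, 220, 17, 74]), (208.5, [391, 156, 21, 20])]
-34 [81, 99, 131, 146, 152, 135, 125, 122, 134, 147, 160, 166, 169, 153, 142, 140, 141, 142, 137, 125, 107]
-25 [88, 118, 141, 156, 153, 144, 130, 127, 130, 143, 151, 154, 148, 141, 140, 141, 143, 140, 133, 117, 102]
0 [81, 73, 80, 83, 84, 77, 77, 87, 110, 135, 150, 155, 156, 146, 140, 141, 142, 142, 136, 121, 99]
34 [136, 137, 142, 142, 140, 137, 134, 134, 130, 125, 125, 117, 102, 89, 81, 78, 78, 80, 80, 78, 71]
scene [(126.0, [61, 387, 31, 22]), (10981.0, [0, 194, 87, 226]), (183.5, [304, 183, 29, 17]), (361.5, [247, 164, 38, 30]), (259.5, [184, 161, 18, 21]), (146.5, [237, 150, 15, 30])]
-34 [78, 98, 117, 123, 115, 104, 98, 108, 122, 133, 132, 126, 122, 120, 120, 121, 119, 114, 98, 76, 59]
-25 [83, 107, 124, 126, 112, 97, 90, 98, 116, 128, 134, 133, 129, 125, 122, 122, 120, 112, 99, 79, 61]
0 [57, 62, 68, 67, 62, 59, 62, 82, 103, 121, 130, 132, 128, 124, 121, 122, 120, 113, 98, 76, 59]
34 [110, 121, 127, 129, 126, 119, 112, 113, 113, 111, 102, 88, 75, 66, 64, 65, 67, 70, 73, 68, 58]
0 (45, 101) 34.0 0 (-101, -45) 20.0 0.05 (45, 101) 34.0 0.05 (-101, -45) 17.0 0.11 (45, 101) 39.0 0.11 (-101, -45) 20.0 0.16 (45, 101) 45.0 0.16 (-101, -45) 27.0 0.21 (45, 101) 57.0 0.21 (-101, -45) 46.0
```

The wedge's outline from above (30×145 px) matches its upright outline at the start. The plate profile is unchanged and the roller is down on it. Handing in.

```bash
python3 -c "
from plant import ctrl
print(ctrl.close_job())"
```

```text
the job is handed in; nothing more can be done
None
```

The job is handed in at about 25 s of the 70 s allowed. The last camera check showed the plate home against the stop, the roller down on it and the wedge upright on the bench off the stand; the hand-in returned no verdict, so I don't know how it was judged.

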